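Feed a pressed cap through the parts chute flap

ROBOT

A 7-joint arm with a two-finger parallel gripper is mounted at the origin on the work surface. World frame = base frame: x ahead of the robot, y to its left, z up, the work surface at z = 0. Lengths are in mm, angles in rad, forces in N, time in s.
With the tool pointing down it reaches from about 400 to 850 mm from the base axis. Payload 4.5 kg.
Tool frame: the origin (TCP) lies on the front face of the gripper's body, between the roots of the fingers; the fingertips stand 64 mm ahead of it and the grasp point (between the pads) lies 45 mm ahead of it (r.pinch_z is the distance from the TCP to the grasp point, in mm); z points along the fingers, y is the line along which they close (so a half turn about z gives the same grasp; the last joint's range is limited). The gripper opens to 88 mm and grips with 3 to 60 N. Pads are 18 mm wide; open, the fingers measure 123 mm over their backs; the gripper's body (75 mm by 187 mm) begins 45 mm behind the grasp point.
Start: joints at [-1.13, 0.689, -0.195, 1.565, 0.157, 0.902, -0.215], TCP at [247.278, 574.022, 302.743] pointing down, gripper open.
Joint ranges: [-3.01, 3.01], [-0.46, 2.08], [-1.47, 1.51], [0.13, 2.56], [-1, 4.14], [0.04, 2.09], [-2.66, 2.66]. Speed limits (rad/s): [2.57, 2.57, 3.14, 3.14, 3.14, 3.14, 3.14].

INTERFACE

Orientations are given as a rotation vector (axis times angle).
In Python, from plant import r, effector, solver, monitor, camera, job gives the robot as it stands. The module is installed in compiled form; this text tells all that it offers. Calls block until the motion is done:
- r.move_ptp(position, orientation): joint-space move of the TCP to a pose.
- r.line_to(position, attitude=None, velocity=150): straight line of the TCP; attitude=None keeps the orientation; velocity is the mean speed in mm/s.
- r.set_joints(angles): joint-space move.
- effector.gripper_to(opening): finger opening in mm; the grip force is fixed at half the most; returns when the fingers have stopped.
- r.sleep(seconds).
- solver.solve_ik(position, orientation): joint angles nearest the present ones, or None.
- monitor.get_state(): the state.
- camera(name): name is "side" or "top"; returns a dict with "color" (400x640x3 uint8, red, green, blue), "fov_y" (degrees; the focal length in pixels is half the picture's height over the tangent of half this angle, whatever the lens; pixels are square), "cx", "cy" (the principal point, pixels), "k1" (the pictures are not rectified: a ray, as slopes to the right and down, at radius r is drawn at 1 + k1 r^2 times it, then the intrinsics apply), "extrinsics" (4x4, takes a point from camera to world coordinates). Camera axes: x right, y down, z forward; pixel columns grow to the right and rows downward; lengths in mm; the calibration is good to about 2 mm. A picture is of the moment at which its call begins. There is no depth.
A pose or a line that the arm cannot do raises r.IKError and nothing moves.
- job.close_job(): hands the job in; it is judged then, once.
The state is a dict: "t": time; "joint_pos": joint angles; "qd": joint speeds; "joint_torque": joint torques, N m; "position": TCP position; "tcp_rot": TCP orientation; "wrist_force": force on the tool from outside, world axes, zero at the start; "ft_torque": the same for the moment, N m; "width": finger opening in mm; "finger_force": force on a finger pad.
Only numpy, scipy, OpenCV 4.12 (cv2) and the standard library are available. Lean on these libraries where they do the work, as an engineer would, in place of code of your own. Each camera call takes 0.05 s, during which the arm holds its last target. There are 200 camera calls.

TASK

Push the round pressed steel cap along the chute's feed table, in under the hanging flap, until it goes over the edge behind the flap and slides down into the chute; then draw the fingers back out so that the flap swings fully shut. Push gently and steadily with the fingertips: do not pinch the cap, pick it up or flick it, and leave the die ring, the oil bottle and the wrench where they are.

Things in the scene. Friction and masses are not known exactly. Their poses are not given: they have to be found in the camera images.
- cap: Round plain steel cap, a solid-topped disc 76 mm across and 26 mm high, about 0.25 kg, lying flat on the feed table. Origin at the centre of its underside, z up.
- chute: Fixed sheet-metal parts chute on the bench. Origin on the bench right under the flap's hinge line, mid-width; x points from the feed side into the chute (within 0.25 rad of world x), y across, z up. At x = 0 a fixed hinge rod 8 mm thick, carrying the flap, crosses between two upright cheeks that stand 98 mm apart, 143 mm high, from x = -25 to 50 mm.
- table_end (a point): Middle of the feed table's open end towards the robot, on its top. The level dark steel table, 75 mm above the bench and 226 mm wide, runs from here (chute x = -190 mm) to the lip (x = 25 mm). The cap starts on it at x -135 to -95 mm, within 40 mm of the middle. No rail across this end.
- throat (a point): Middle of the throat between the cheeks' near edges, on the table's top, chute x = -25 mm. Guide rails 14 mm high, 4 mm thick, stand on the table along both sides (y = +-111 mm) and from x = -134 mm run straight together to the throat, 98 mm wide between faces.
- hinge (a point): Middle of the flap's hinge rod, 131 mm above the bench and 56 mm above the feed table; 52 mm is clear under the rod. Fingers leaned 10 to 25 degrees, tips leading and hand behind, reach in under it.
- lip (a point): Middle of the far edge of the feed table, on its top, 25 mm behind the hinge line. Here a slippery ramp 98 mm wide falls at 32 degrees to a pocket floor 6 mm above the bench (chute x = 135 to 245 mm), with walls 90 to 100 mm high, open on top. Once the cap's centre is past this edge it tips and slides down by itself.
- flap (a joint): Angle of the plain steel flap (92 mm wide, 44 mm from hinge line to lower edge, 0.1 kg), rad: 0 hanging shut, growing as its lower edge swings inward to at most 1.45. It opens only inwards, moves freely, falls shut by its own weight, and its lower edge hangs 12 mm above the feed table.
- die_ring: Black steel ring, 90 mm across, 62 mm hole, 36 mm high, on the bench beside the chute; leave alone. Origin at the centre of its underside.
- oil: White oil bottle, 60 mm across, 130 mm high, on the bench beside the chute; leave alone. Origin at the centre of its underside.
- wrench: Steel wrench 170 mm long lying on the bench beside the chute; leave alone. Origin at the middle of its underside, x along it.

How it is judged (in metres and radians):
On the way, in this order (a step that is already met when the one before it is completed fails the run):
1. the flap is pushed open with the cap under it, still up on the feed table (value of joint flap above 0.3 rad and x of cap in the frame of chute above -0.045 m and z of cap in the frame of chute above 0.06 m), for 0.05 s.
2. the cap has slid down into the chute (x of cap in the frame of chute above 0.085 m and z of cap in the frame of chute below 0.05 m), for 0.1 s.
At the end, for the whole second after the job is handed in: The cap lies at rest down in the chute (its centre more than 85 mm behind the hinge line, between the walls, lower than 50 mm above the bench) and the flap hangs shut within 0.06 rad (all of step 2 and x of cap in the frame of chute below 0.245 m and y of cap in the frame of chute between -0.049 and 0.049 m and linear speed of cap below 0.02 m/s and value of joint flap below 0.06 rad); the robot touches nothing.
It fails at once if the cap is lifted more than 12 mm off the feed table (z of cap in the frame of chute above 0.087 m).
It fails at once if the cap is pinched or pressed hard, with over 30 N (contact force between the fingers and cap above 30 N).
It fails at once if the cap is flicked (faster than 0.4 m/s before it is under the flap) (linear speed of cap above 0.4 m/s and x of cap in the frame of chute below 0 m).
It fails at once if the cap is pushed off the feed table onto the bench (x of cap in the frame of chute below 0 m and z of cap in the frame of chute below 0.04 m).
It fails at once if the die ring, the oil bottle or the wrench is moved more than 20 mm (distance of any of die_ring, oil, wrench from where it was at the start of the episode above 0.02 m).
It also fails if it takes over 48 s, if anything falls off the work surface, if the arm or the gripper's body presses on something with over 40 N, if the wrist force passes 120 N, or if a joint passes its speed limit or range.

## Working session

There is one attempt and no reset: what is moved stays moved. The work goes in short steps, each a Python script; the robot and the scene stay as the last script left them, time stands still between calls to the robot, and variables do not carry over. Pictures are saved under pics/ and viewed, at most 10 in all, crops included, and the job is handed in when it is done.

```bash
mkdir -p pics; ls; cat > h.py <<'E'
import numpy as np, cv2
def K(c):
    h,w=c["color"].shape[:2]; f=h/2/np.tan(np.radians(c["fov_y"])/2)
    return np.array([[f,0,c["cx"]],[0,f,c["cy"]],[0,0,1]]), np.array([c["k1"],0,0,0,0.])
def ray(c,uv):
    k,d=K(c); s=cv2.undistortPoints(np.array(uv,float).reshape(-1,1,2),k,d).reshape(-1,2)
    E=np.array(c["extrinsics"]); return E[:3,3],np.c_[s,np.ones(len(s))]@E[:3,:3].T
def onz(c,uv,z):
    o,d=ray(c,uv); return o+d*((z-o[2])/d[:,2])[:,None]
def proj(c,P):
    k,d=K(c); W=np.linalg.inv(np.array(c["extrinsics"]))
    return cv2.projectPoints(np.array(P,float).reshape(-1,1,3),cv2.Rodrigues(W[:3,:3])[0],W[:3,3],k,d)[0].reshape(-1,2)
E
python3 - <<'E'
from plant import *
import cv2,pickle
for n in("top","side"):
    c=camera(n); pickle.dump(c,open(n+".pkl","wb")); cv2.imwrite(f"pics/{n}0.png",c["color"][:,:,::-1])
    print(n,c["fov_y"],c["cx"],c["cy"],c["k1"]); print(c["extrinsics"])
s=monitor.get_state(); print(s["t"],s["position"],s["tcp_rot"],s["wrist_force"])
E
```

```text
pics
top 46.448386570991815 308.0240254849778 206.01884785384274 -0.07040524909525188
[[ 1.04800066e-02 -9.82587952e-01  1.85502251e-01  3.84158046e+02]
 [-9.99808989e-01 -7.23610628e-03  1.81555422e-02 -6.17192494e+01]
 [-1.64971030e-02 -1.85657089e-01 -9.82476102e-01  1.07265406e+03]
 [ 0.00000000e+00  0.00000000e+00  0.00000000e+00  1.00000000e+00]]
side 46.17968909921706 326.4142189654546 202.72779027989773 -0.06403745696281725
[[-9.73818480e-01 -1.50310245e-01  1.70541484e-01  4.24331937e+02]
 [-2.27247887e-01  6.23880563e-01 -7.47750922e-01  7.02517308e+02]
 [ 5.99710714e-03 -7.66928858e-01 -6.41704108e-01  7.37202970e+02]
 [ 0.00000000e+00  0.00000000e+00  0.00000000e+00  1.00000000e+00]]
0.1 [247.16425647 573.56339214 302.01522333] [-6.34385237e-01 -3.07672295e+00  2.52546212e-03] [ 0.31356301 -0.65418084  0.01965583]
```

View pics/top0.png

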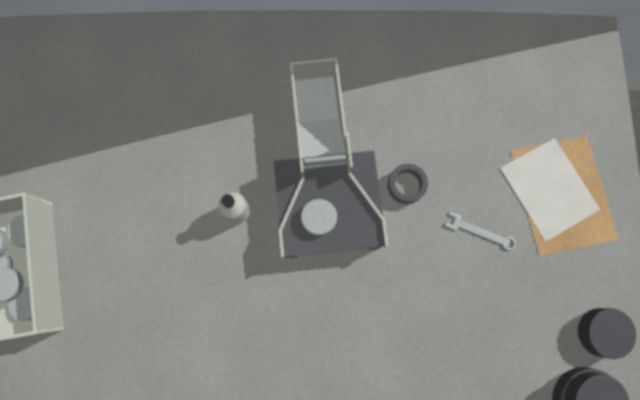

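View pics/side0.png

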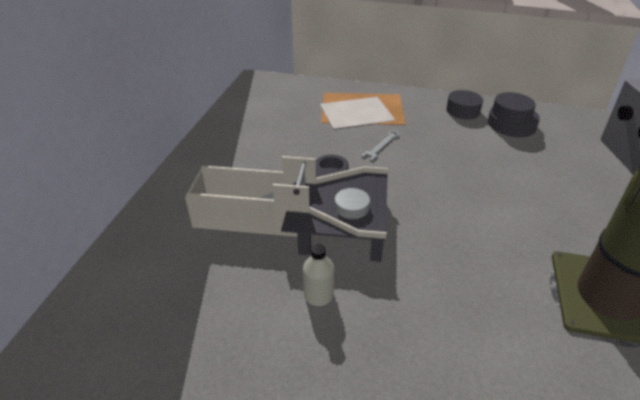

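The top view shows the dark table with corners near (275,160), (375,151), (385,248) and (283,256). The cap is near (319,217), the rod near (325,160), the bottle at (233,205) and the ring at (408,183). The side view shows the cap near (352,203) and the flap hanging at (299,178).

```bash
cat > m.py <<'E'
import pickle; from h import *
from scipy.optimize import least_squares
c=pickle.load(open("top.pkl","rb")); im=c["color"]; g=im.astype(int)
for p in [(290,190),(280,170),(370,165),(360,240),(260,200),(260,260),(330,265),(319,217),(300,120)]: print(p,im[p[1],p[0]],end=' ')
print()
cor=np.array([(275,160),(375,151),(385,248),(283,256)],float)
gray=cv2.GaussianBlur(cv2.cvtColor(im,cv2.COLOR_RGB2GRAY),(3,3),0)
# edge points of table near/left/right edges: strongest gradient along normal
W=onz(c,cor,75); print(W.round(1))
print([np.linalg.norm(W[i]-W[(i+1)%4]).round(1) for i in range(4)])
# table corners in chute frame: far-left(y+),far-right,near-right,near-left
C=np.array([(25,113),(25,-113),(-190,-113),(-190,113)],float)
def edges(p):
    x,y,a=p; R=np.array([[np.cos(a),-np.sin(a)],[np.sin(a),np.cos(a)]])
    return C@R.T+[x,y]
s=least_squares(lambda p:(edges(p)-W[:,:2]).ravel(),[600,0,0]); print(s.x,s.fun.round(1))
# cap
m=((g.min(2)>125)).astype(np.uint8); m[:195]=0;m[240:]=0;m[:,:297]=0;m[:,345:]=0
n,l,st,ce=cv2.connectedComponentsWithStats(m); i=1+st[1:,4].argmax(); print(st[i],ce[i])
cnt=max(cv2.findContours((l==i).astype(np.uint8),0,1)[0],key=len)[:,0]
P=onz(c,cnt,101); print("cap",cv2.minEnclosingCircle(P[:,:2].astype(np.float32)),onz(c,[ce[i]],101))
E
python3 m.py
python3 -c "
import cv2
a=cv2.imread('pics/top0.png')[45:275,220:440];cv2.imwrite('pics/crop.png',cv2.resize(a,None,fx=2.6,fy=2.6,interpolation=2))"
```

```text
(290, 190) [91 92 95] (280, 170) [70 71 72] (370, 165) [92 93 96] (360, 240) [93 95 98] (260, 200) [101 103  99] (260, 260) [103 104 100] (330, 265) [ 99 101  98] (319, 217) [171 177 175] (300, 120) [134 139 136] 
[[ 676.2   31.3   75. ]
 [ 698.4 -191.2   75. ]
 [ 482.2 -209.1   75. ]
 [ 463.3    9.1   75. ]]
[np.float64(223.6), np.float64(216.9), np.float64(219.1), np.float64(214.0)]
[ 6.62179349e+02 -8.23176120e+01  9.30706022e-02] [ 0.4  1.2 -0.8 -1.3  1.3 -3.4 -0.8  3.4]
[ 301  199   36   35 1002] [318.93413174 216.03393214]
cap ((546.7858276367188, -67.14835357666016), 38.10880661010742) [[546.25548712 -67.04081846 101.        ]]
```

View pics/crop.png

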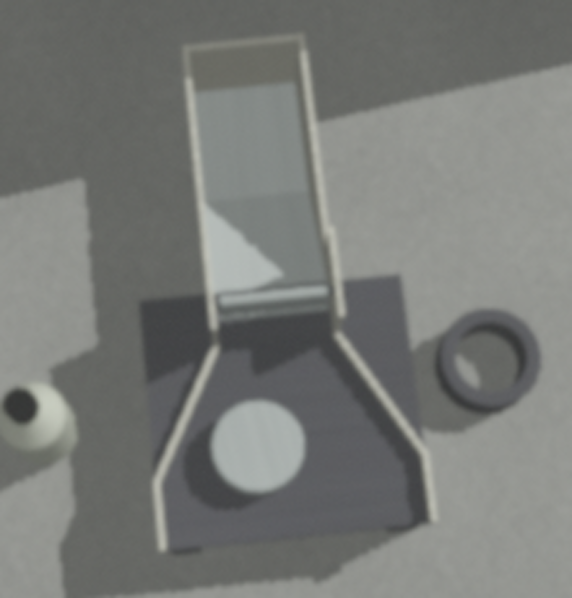

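The crop gives finer landmarks: the table's far corners at (140,300) and (401,275), the rails' near outer ends at (160,550) and (437,521), and the rod from (219,298) to (328,290). I'll refit using these.

```bash
cat > m2.py <<'E'
import pickle; from h import *
from scipy.optimize import least_squares
c=pickle.load(open("top.pkl","rb"))
A=[(140,300,75,25,113),(401,275,75,25,-113),(160,550,89,-190,113),(437,521,89,-190,-113),(219,298,135,0,46),(328,290,135,0,-46),(186,47,95,245,51),(303,38,95,245,-51)]
uv=np.array([a[:2] for a in A])/2.6+[220,45]
W=np.vstack([onz(c,[u],a[2]) for u,a in zip(uv,A)])[:,:2]; C=np.array([a[3:] for a in A],float)
def f(p):
    x,y,a=p; R=np.array([[np.cos(a),-np.sin(a)],[np.sin(a),np.cos(a)]]); return (C@R.T+[x,y]-W).ravel()
s=least_squares(f,[600,0,0],loss='soft_l1',f_scale=2); print(s.x,f(s.x).reshape(-1,2).round(1).tolist())
x,y,a=s.x; R=np.array([[np.cos(a),-np.sin(a)],[np.sin(a),np.cos(a)]])
print("cap in chute",([546.5,-67.1]-s.x[:2])@R)
# side view check
d=pickle.load(open("side.pkl","rb"));T=lambda P:np.c_[np.array(P)[:,:2]@R.T+[x,y],np.array(P)[:,2]]
print("side cap top",proj(d,[[546.5,-67.1,101]]), "hinge ends, rail ends", proj(d,T([(0,49,131),(0,-49,131),(-190,111,89),(-190,-111,89)])).round(0).tolist())
im=d["color"].copy(); 
for u in proj(d,T([(0,49,131),(0,-49,131),(-190,111,89),(-190,-111,89),(-25,49,143),(50,49,143),(-25,-49,143)])): cv2.circle(im,tuple(int(round(q)) for q in u),1,(255,0,0),-1)
im=im[130:260,180:420]; cv2.imwrite("pics/side_chk.png",cv2.resize(im[:,:,::-1],None,fx=3,fy=3,interpolation=2))
E
python3 m2.py
```

```text
[662.43752034 -80.36872637 -31.30752329] [[-0.2, 0.8], [0.6, -0.5], [0.3, 0.2], [-0.7, 0.4], [-2.3, 0.8], [0.4, -3.1], [-0.3, -0.7], [1.9, 0.7]]
cap in chute [-113.82142336   25.73424386]
side cap top [[350.74420415 197.7832729 ]] hinge ends, rail ends [[296.0, 189.0], [303.0, 162.0], [385.0, 232.0], [387.0, 168.0]]
```

View pics/side_chk.png

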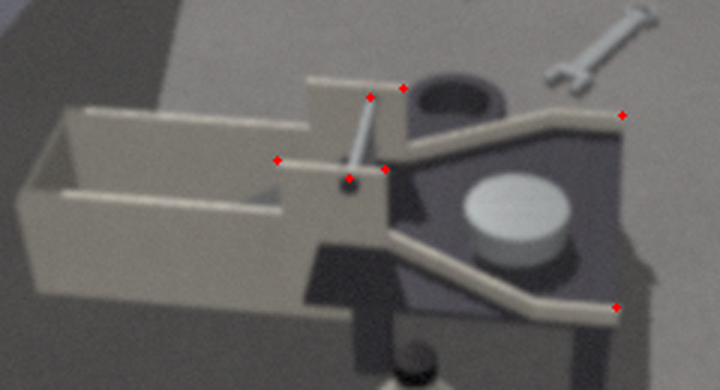

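The projected chute landmarks land on the rod ends, cheek corners and rail ends in the side view, so the pose holds: origin (662.4, -80.4), yaw 0.108 rad. The cap is at chute (-114, 26), which is inside the stated range. Next I check IK and the approach.

```bash
cat > p.py <<'E'
from plant import *
import numpy as np
from scipy.spatial.transform import Rotation as Ro
O=np.array([662.4,-80.4,0]); Rz=Ro.from_euler('z',0.1084)
L=np.radians(22); S=1
zt=np.array([np.sin(L),0,-np.cos(L)])
def rot(S=1):
    y=np.array([0,S,0.]); return (Rz*Ro.from_matrix(np.c_[np.cross(y,zt),y,zt])).as_rotvec()
def tcp(x,y,z): # fingertip midpoint in chute frame -> world TCP
    return O+Rz.apply(np.array([x,y,z])-64*zt)
TZ=88
E
python3 - <<'E'
from p import *
for S in(1,-1):
    for q in [(-180,25.7,TZ+130),(-180,25.7,TZ),(-90,0,TZ),(0,0,TZ)]:
        a=solver.solve_ik(tcp(*q),rot(S)); print(S,q,None if a is None else np.round(a,2))
E
```

```text
1 (-180, 25.7, 218) [ 0.52  0.52 -0.6   2.33  1.65  0.23  0.11]
1 (-180, 25.7, 88) [ 0.7   1.01 -1.04  2.42  2.06  0.84 -0.23]
1 (-90, 0, 88) [ 0.61  0.95 -0.82  2.15  1.92  0.57 -0.  ]
1 (0, 0, 88) [ 0.32  0.89 -0.4   1.91  1.6   0.22  0.25]
-1 (-180, 25.7, 218) [ 0.25  0.48 -0.2   2.34  2.8   0.05  2.11]
-1 (-180, 25.7, 88) [ 0.36  0.83 -0.41  2.44  2.71  0.51  2.23]
-1 (-90, 0, 88) [ 0.25  0.82 -0.19  2.17  2.91  0.22  2.05]
-1 (0, 0, 88) None
```

```bash
python3 - <<'E'
from p import *
import cv2
effector.gripper_to(36)
r.move_ptp(tcp(-180,25.7,TZ+130),rot())
r.line_to(tcp(-180,25.7,TZ),velocity=120)
s=monitor.get_state(); print(s["t"],s["position"],tcp(-180,25.7,TZ),s["width"],s["wrist_force"])
c=camera("side"); cv2.imwrite("pics/s1.png",cv2.resize(c["color"][100:280,180:480,::-1],None,fx=2.5,fy=2.5))
E
```

```text
4.6583 [457.18368215 -76.84547076 147.95857448] [456.84198691 -76.91844052 147.33976669] 36.23594182625093 [ 0.59980891 -1.02959849  0.63535995]
```

View pics/s1.png

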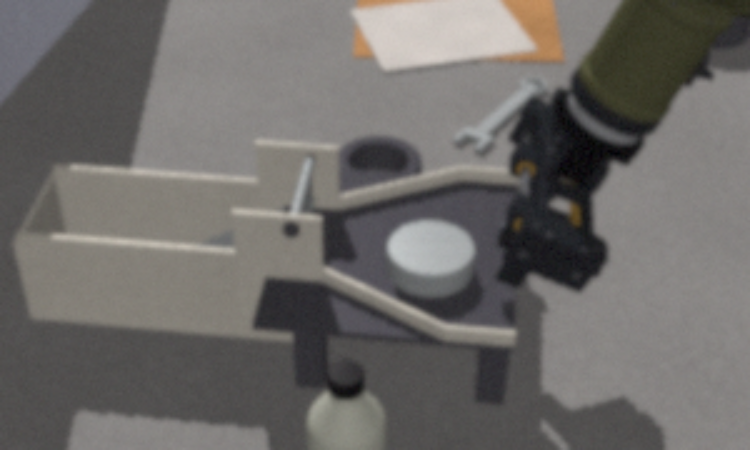

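The fingers stand behind the cap at crop (515,260), level and clear of the table. I push diagonally to the centreline, then check.

```bash
python3 - <<'E'
from p import *
import cv2
for q in [(-152,25.7,TZ),(-95,3,TZ),(-82,0,TZ)]:
    r.line_to(tcp(*q),velocity=35); s=monitor.get_state(); print(s["t"],s["wrist_force"].round(1))
c=camera("side"); cv2.imwrite("pics/s2.png",cv2.resize(c["color"][100:280,180:480,::-1],None,fx=2.5,fy=2.5))
E
```

```text
5.6583 [-0.1  0.6  0.1]
7.5583 [-1.   0.5 -0.3]
8.0917 [-0.6 -0.6 -0.5]
```

View pics/s2.png

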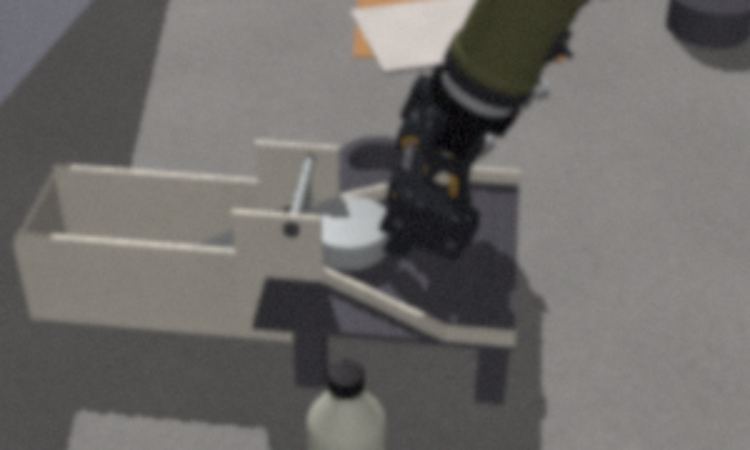

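The cap sits centred in the throat at crop (352,230), with the fingers nested behind it. I continue straight in, slowly, and watch the wrist force.

```bash
python3 - <<'E'
from p import *
import cv2
for x in (-60,-40,-20,-12,-6):
    r.line_to(tcp(x,0,TZ),velocity=30); s=monitor.get_state(); print(x,s["t"],s["wrist_force"].round(1))
    if np.linalg.norm(s["wrist_force"])>15: break
r.sleep(0.6)
c=camera("top"); d=camera("side")
a=cv2.resize(c["color"][45:225,250:400,::-1],None,fx=2.5,fy=2.5); b=cv2.resize(d["color"][110:290,180:330,::-1],None,fx=2.5,fy=2.5)
cv2.imwrite("pics/s3.png",np.hstack([a,b]))
E
```

```text
-60 9.025 [ 0.2 -0.6  0.7]
-40 9.8417 [ 0.4 -0.  -0.4]
-20 10.6583 [ 0.2 -0.5 -1. ]
-12 11.075 [-1.   0.1  0.1]
-6 11.425 [-0.1 -0.4 -0.2]
```

View pics/s3.png

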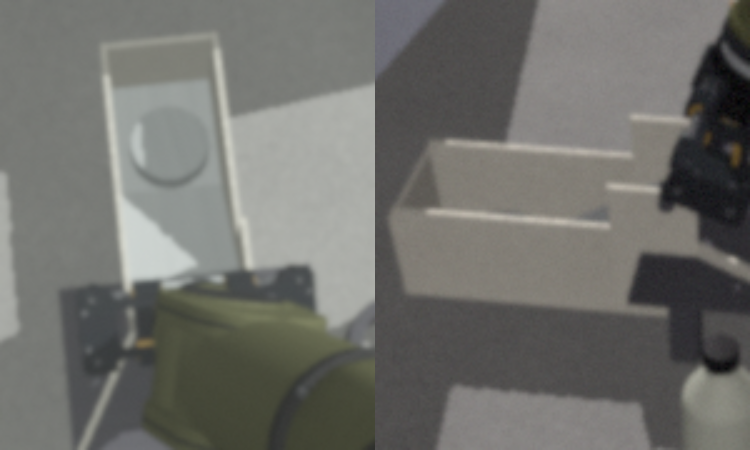

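The cap is down in the pocket at crop (170,147) in the top view. Now I draw the fingers back out.

```bash
python3 - <<'E'
from p import *
from h import onz
import cv2
r.line_to(tcp(-60,0,TZ),velocity=60)
r.line_to(tcp(-170,0,TZ),velocity=100)
r.line_to(tcp(-180,0,TZ+130),velocity=120)
r.sleep(1.5)
s=monitor.get_state(); print(s["t"],s["wrist_force"].round(1))
c=camera("top"); d=camera("side")
w=onz(c,[[170/2.5+250,147/2.5+45]],32)[0]; print("cap chute",Rz.inv().apply(w-O))
a=cv2.resize(c["color"][45:225,250:400,::-1],None,fx=2.5,fy=2.5); b=cv2.resize(d["color"][110:290,180:330,::-1],None,fx=2.5,fy=2.5)
cv2.imwrite("pics/s4.png",np.hstack([a,b]))
E
```

```text
17.1583 [-0.5  0.   0.3]
cap chute [166.6729258   -1.26472322  32.        ]
```

View pics/s4.png

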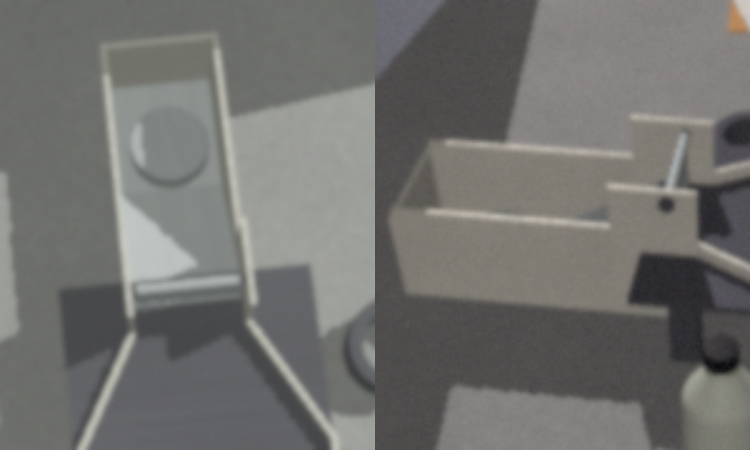

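The cap is at rest in the pocket at chute (167, -1), and the flap at crop (188,285) hangs as it did at the start. The arm is clear of everything.

```bash
python3 -c "
from plant import job
print(job.close_job())"
```

```text
the job is handed in; nothing more can be done
None
```

The cap went under the flap and lies at rest in the chute pocket, the flap hangs shut, the arm is clear, and the job was handed in at about 17 s; no verdict was returned.

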